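# Unhitch the mortar mill's pestle arm and hold it raised

## Robot

A 6-joint arm with a two-finger parallel gripper is mounted at the origin on the work surface. World frame = base frame: x ahead of the robot, y to its left, z up, the work surface at z = 0. Lengths are in m, angles in degrees, forces in N, time in s.
With the tool pointing down it reaches from about 0.375 to 0.9 m from the base axis. Payload 3.1 kg.
Tool frame: the origin (TCP) lies at the very end of the fingers, on their centre line; the grasp point (between the pads) lies 19 mm behind it (bot.hold_point_z is the z of the grasp point in the tool frame, in m); z points along the fingers, y is the direction in which the jaws open and shut (so a half turn about z gives the same grasp; the last joint's range is limited). The gripper opens to 87 mm and grips with 3 to 60 N. Pads are 19 mm wide; open, the fingers measure 117 mm over their backs; the gripper's body (75 mm by 190 mm) begins 51 mm behind the grasp point.
Start: joints at [-74.685, 30.224, 82.088, -0, 67.689, -10.227], TCP at [0.27, -0.564, 0.223] pointing down, gripper open.
Joint ranges: [-176.69, 176.69], [-43.24, 126.21], [12.49, 139.97], [-82, 262], [0, 151.66], [-163.58, 163.58]. Speed limits (degrees/s): [159.86, 159.86, 180, 180, 180, 180].

## Interface

Orientations are given as a 3x3 rotation matrix whose columns are the frame's x, y, z axes.
In Python, from rig import bot gives the robot as it stands.
- The arm moves only by the tool servo_tool, never from a script. Its argument "increments" is a list of rows, each a list of 3 entries, a list of its own where there are three numbers: the closure, from 0 (fully open) to 1 (shut), then the shift along the tool's x, y, z in mm, then the turn about the tool's z in degrees. In form: [[claw, [x, y, z], turn], ...]. A call has 1 to 5 rows; each row shifts and turns the commanded pose from where the row before left it, along the tool's axes as they then stand; what a row does not reach is not made up. A row lasts 1/8 s, in which the tool goes at most 62.5 mm and 10.7 degrees, less where a joint would pass 70% of its speed; a pose out of reach is approached as far as the arm can. A call with a gripper value outside its range is refused whole. The fingers move at their own pace and stop on an object; the grip force is fixed at half the most. Time passes only in rows, so rows that do not move let the fingers close. It gives the time, the measured TCP pose, the force and the opening at its end, in the units of the state.
- bot.read_state(): the state, without advancing time (a new reading comes with each control period).
- bot.capture(name): name is "scene" or "top"; returns (picture, depth): 384x512x3 uint8, blue, green, red; 384x512 float32, m along the optical axis (not along the pixel's ray), 0 where there is no reading.
- bot.camera_info(name): a dict with "K" (3x3 intrinsics, pixels), "distortion" ([k1, k2, p1, p2, k3] as OpenCV has them; the pictures are not rectified), "R" (3x3) and "t" (3): a world point X has camera coordinates R X + t. Camera axes: x right, y down, z forward; pixel columns grow to the right and rows downward; lengths in m; the calibration is good to about 2 mm. A picture is of the moment at which its call begins. camera_info takes no time and is no camera call.
- bot.hand_in(): hands the job in, once; it reports no verdict.
Trained networks look in the newest picture that a camera, given by its name, has taken for a name from the list of things; names that differ only in an ending like _2 or _b are one class to them, and where a whole thing is asked for, a point or a joint stands for the part that bears it (a point fixed in the world has none). Each returns a list of dicts, best first, with "p" (0 to 1); they miss things now and then, are a little off and sometimes report something else, mostly with a low value. They report only what shows in the picture. A call takes as long as a camera call. They do not tell look-alikes from the thing itself.
- bot.find_in(camera, thing): "bbox" ([left, top, right, bottom] in pixels, round what is visible of it).
- bot.trace(camera, thing): "region" (384x512 bool, what is visible of it) and "bbox" ([left, top, right, bottom] in pixels, round what is visible of it).
The state is a dict: "time_s": time; "joint_positions": joint angles; "qvel": joint speeds; "tau": joint torques, N m; "position": TCP position; "tcp_rot": TCP orientation; "force": force on the tool from outside, world axes, zero at the start; "moment": the same for the moment, N m; "opening": opening from 0.0 (shut) to 1.0 (fully open).
Only numpy, scipy, OpenCV 4.12 (cv2) and the standard library are available. Lean on these libraries where they do the work, as an engineer would, in place of code of your own. Each camera call takes 0.05 s, during which the arm holds its last target.

## Task

Open the mortar mill: swing its clear guard up by the teal bar until it stands about upright on its stiff hinge, and leave it so. Then take hold of the red tab, pull the sprung latch fully out sideways, towards the front of the mill, so that its fork clears the ball, and lift the blue pestle arm off the ball until the whole pestle is clearly above the mortar's rim. Finish still gripping the red tab, holding the arm up and still, with the guard upright, the mortar in its place and the other things on the table left alone.

Things in the scene. Friction and masses are not known exactly. Their poses are not given: they have to be found in the camera images.
- mill: Mortar mill, fixed. White base 25 mm thick, x -100..120, y -175..185 mm. Origin on the table under the mortar; -x is its front (towards the robot), +y its left, z up; yaw up to 13 deg. The blue arm lies along y at x=0, hinged at the tower (y=130), hitched on a 23 mm steel ball (y=-110, centre 78 mm up). Guard posts, 175 mm high, at x=97, y=-165 and -55.
- guard (a joint): Angle of the clear guard, rad: 0 level over the latch (170 mm above the table, 12 mm over the red tab), grows as its front edge is lifted, pi/2 upright (wanted), stop 2.2. Starts at 0 to 0.25. Turns about the mill's y through guard_hinge. Stiff friction hinge, 0.3 N m (2 to 3 N at the bar): stays where it is left. Plate 115 x 124 x 5 mm.
- guard_hinge (a point): Point on the guard's hinge axis, midway along it: at x = 90, y = -110, z = 170 mm in the mill's frame. Axes as the mill's.
- guard_handle (a point): Middle of the guard's teal grab bar, round, 12 mm thick, along the mill's y, 165 mm from the hinge axis; 86 mm of it is free between its two side arms, and 44 mm lie open between the bar and the plate's edge. Can be pinched from above (fingers either side of it in x) and turns between the pads.
- latch (a joint): Travel of the sprung latch, m: 0 home (fork under the ball), grows to the stop at 0.024 as the tab is pulled to the mill's -x, square to the arm. From about 0.019 the fork clears the ball. Spring 5 N at home, 9 N at the stop, pulling it back. It rides on the arm and only slides along the mill's x on it, so lifting the tab lifts the arm.
- latch_tab: Upright red tab of the latch, 10 mm (x) by 30 mm (y) by 40 mm high. Origin in the centre of its underside: with arm down and latch home at x=0, y=-110, z=118 mm in the mill's frame (top at 158). A level steel plate 28 mm wide lies under it. Axes as the mill's while the arm is down; turns with the arm.
- pestle_arm (a joint): Angle of the pestle arm, rad: 0 down on the ball, grows as the ball end is lifted, stop at 0.9. Turns about an axis along the mill's x through pestle_hinge. About 0.5 kg, 3 N at the tab; falls back if let go. At about 0.30 rad the pestle's tip is 5 mm above the rim; 0.45 gives about 25 mm (the tab then is some 100 mm higher).
- pestle_hinge (a point): Point on the arm's hinge axis: x = 0, y = 130, z = 100 mm in the mill's frame; 240 mm from the tab along y. Axes as the mill's.
- pestle_tip (a point): Lowest point of the pestle's white ball head (34 mm thick), under the arm 125 mm from the hinge; 36 mm above the table when down.
- mortar: White porcelain bowl, loose on the mill's base, 100 mm across, 45 mm high, rim 70 mm above the table; origin in the middle of its underside. Stays where it is.
- bottle_amber: Amber bottle with black cap, 44 mm across, 85 mm high, stands right of the mill; origin under its centre. Leave alone.
- bottle_small: Small amber bottle, 34 mm across, 65 mm high; origin under its centre. Leave alone.
- jar_clear: Clear jar with white cap, 60 mm across, 100 mm high, left of the mill; origin under its centre. Leave alone.
- pocket_balance: Black pocket balance 130 x 80 x 19 mm with steel pan; origin under its centre. Leave alone.
- marker: White and blue marker pen, 138 mm long, 16 mm thick, lying. Leave alone.
Not all that is in view belongs to the job. Of the things that look like the mortar, the smallest one is meant.

How it is judged (in metres and radians):
On the way, in this order (a step that is already met when the one before it is completed fails the run):
1. the guard stands upright within 15 degrees (value of joint guard between 1.31 and 1.83 rad), for 0.3 s.
2. the latch is pulled out at least 15 mm while the arm is still down on the ball (value of joint latch above 0.015 m and value of joint pestle_arm below 0.025 rad), for 0.1 s.
At the end, for the whole second after the job is handed in: The guard stands upright within 15 degrees; the pestle's tip is at least 5 mm above the mortar's rim (75 mm above the table) with the arm still (under 0.05 rad/s), the fingers gripping the red tab with over 3 N; the mortar within 12 mm of its place and level, the other things within 30 mm of theirs (all of step 1 and height (world z) of pestle_tip above 0.075 m and contact force between the fingers and latch_tab above 3 N and velocity of joint pestle_arm between -0.05 and 0.05 rad/s and distance of mortar from where it was at the start of the episode below 0.012 m and angle between mortar's own z axis and vertical below 0.15 rad and distance of each of bottle_amber, bottle_small, jar_clear, pocket_balance, marker from where it was at the start of the episode below 0.03 m); the arm keeps its last pose, push and grip.
It fails at once if a bystander is shoved or knocked over (distance of any of bottle_amber, bottle_small, jar_clear, pocket_balance, marker from where it was at the start of the episode above 0.03 m or angle between any of bottle_amber, bottle_small, jar_clear's own z axis and vertical above 0.5 rad).
It fails at once if the mortar is knocked out of its place (distance of mortar from where it was at the start of the episode above 0.02 m).
It also fails if it takes over 54 s, if anything falls off the work surface, if the arm or the gripper's body presses on something with over 40 N, if the wrist force passes 120 N, or if a joint passes its speed limit or range.

## Working session

There is one attempt and no reset: what is moved stays moved. The work goes in short steps, Python scripts to look and compute and a tool call to move; the robot and the scene stay as the last step left them, time stands still between calls to the robot, and variables do not carry over. Pictures are saved under pics/ and viewed, and the job is handed in when it is done.

Besides the shell and the picture viewer there is one more tool, called after "Call:" in YAML: its name, and indented under it one key for each argument. servo_tool: Moves the arm, as the interface text tells. Its arguments: {"type":"object","properties":{"increments":{"type":"array","items":{"type":"array"}}},"required":["increments"]}

```bash
ls; mkdir -p pics; python3 - <<'E'
from rig import bot
import cv2,json
s=bot.read_state();print(s['time_s'],s['position'],s['tcp_rot'],s['opening'],s['force'])
for n in('scene','top'):
    p,d=bot.capture(n);cv2.imwrite(f'pics/{n}0.png',p)
    i=bot.camera_info(n);print(n,i)
    import numpy as np;np.savez(f'pics/{n}0.npz',p=p,d=d)
E
```

```text
pics
0.0 [ 0.26930527 -0.56319047  0.22156902] [[ 9.02262749e-01  4.31186257e-01 -5.85970619e-04]
 [ 4.31186501e-01 -9.02260442e-01  2.07253136e-03]
 [ 3.64948930e-04 -2.12263046e-03 -9.99997681e-01]] 1.0000181968127422 [ 0.14392085  0.90671545 -0.11001638]
scene {'K': array([[406.3187853 ,   0.        , 254.80152444],
       [  0.        , 406.3187853 , 192.94783008],
       [  0.        ,   0.        ,   1.        ]]), 'distortion': array([0.01831935, 0.        , 0.        , 0.        , 0.        ]), 'R': array([[ 0.59926334,  0.80048418,  0.01041743],
       [ 0.57132095, -0.41851796, -0.70599936],
       [-0.56078144,  0.42903123, -0.70813585]]), 't': array([-0.28098933, -0.19243327,  1.65109654])}
top {'K': array([[360.22637459,   0.        , 249.22516504],
       [  0.        , 360.22637459, 196.32724754],
       [  0.        ,   0.        ,   1.        ]]), 'distortion': array([-0.04833949,  0.        ,  0.        ,  0.        ,  0.        ]), 'R': array([[ 0.02302686, -0.9996361 , -0.01405092],
       [-0.99773857, -0.02209087, -0.06348024],
       [ 0.06314674,  0.0154809 , -0.99788418]]), 't': array([-0.02537168,  0.52074322,  1.37198367])}
```

View pics/scene0.png

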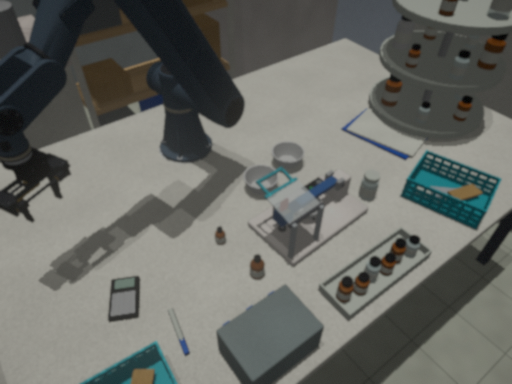

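View pics/top0.png

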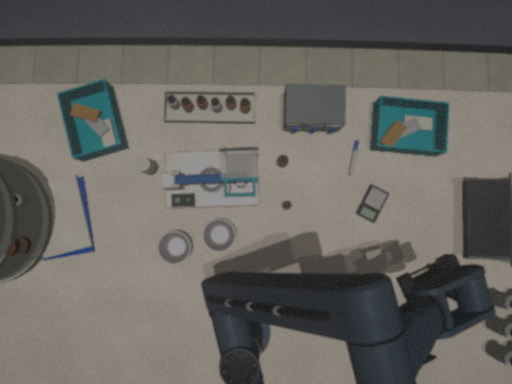

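The scene view has the mill at about (305,215) with its teal bar near (277,183). In the top view the mill is at about (210,180) and the teal bar at about (240,192). Two decoy bowls stand in front of it. Next I'll measure the poses.

```bash
cat > h.py <<'E'
import numpy as np,cv2
from rig import bot
def cloud(n,d):
    i=bot.camera_info(n);h,w=d.shape
    u,v=np.meshgrid(np.arange(w,dtype=float),np.arange(h,dtype=float))
    q=cv2.undistortPoints(np.stack([u.ravel(),v.ravel()],1).reshape(-1,1,2),i['K'],i['distortion']).reshape(h,w,2)
    c=np.dstack([q,np.ones((h,w))])*d[...,None]
    return (c-i['t'])@i['R']
def proj(n,X):
    i=bot.camera_info(n);return cv2.projectPoints(np.float64(X).reshape(-1,1,3),cv2.Rodrigues(i['R'])[0],i['t'],i['K'],i['distortion'])[0].reshape(-1,2)
E
python3 - <<'E'
from h import *
for n in('scene','top'):
    f=np.load(f'pics/{n}0.npz');P=cloud(n,f['d']);np.save(f'pics/{n}P.npy',P)
    for t in('mill','guard','guard_handle','latch_tab','pestle_arm','mortar'):
        if n=='scene' or t in('mill','guard_handle','latch_tab','guard','pestle_arm'):
            for r in bot.trace(n,t)[:2]:
                m=r['region']&(f['d']>0)
                print(n,t,round(r['p'],2),r['bbox'],m.sum(),np.median(P[m],0).round(3),P[m].min(0).round(3),P[m].max(0).round(3))
                np.save(f'pics/{n}_{t}_{round(r["p"],2)}.npy',r['region'])
p=np.load('pics/scene0.npz')['p'];cv2.imwrite('pics/sc1.png',cv2.resize(p[155:275,235:385],None,fx=5,fy=5,interpolation=2))
p=np.load('pics/top0.npz')['p'];cv2.imwrite('pics/tc1.png',cv2.resize(p[135:225,150:280],None,fx=6,fy=6,interpolation=2))
print(bot.read_state()['time_s'])
E
```

```text
scene mill 0.95 [246.0, 163.5, 367.3, 265.5] 6683 [0.617 0.06  0.029] [ 0.339 -0.051 -0.004] [0.709 0.414 0.221]
scene guard 0.65 [257.6, 168.8, 321.5, 224.4] 1689 [0.613 0.02  0.188] [ 0.324 -0.044 -0.003] [0.682 0.231 0.221]
scene guard_handle 0.93 [253.5, 170.5, 322.5, 228.3] 1730 [0.614 0.021 0.188] [ 0.341 -0.044 -0.002] [0.683 0.231 0.221]
scene latch_tab 0.71 [215.8, 226.6, 225.2, 242.9] 123 [ 0.499 -0.162  0.041] [ 0.485 -0.174  0.01 ] [ 0.509 -0.144  0.068]
scene pestle_arm 0.73 [272.1, 174.3, 337.3, 221.9] 413 [0.581 0.175 0.109] [ 0.5   -0.007  0.027] [0.608 0.268 0.117]
scene mortar 0.95 [244.5, 162.0, 276.7, 194.0] 630 [0.345 0.105 0.038] [0.307 0.034 0.004] [0.434 0.158 0.063]
scene mortar 0.56 [271.2, 142.0, 304.6, 171.1] 725 [0.307 0.277 0.036] [ 0.202  0.066 -0.003] [0.513 0.378 0.218]
top mill 0.65 [160.9, 144.4, 258.2, 209.0] 5232 [0.575 0.128 0.03 ] [ 0.469 -0.051 -0.009] [0.729 0.327 0.222]
top guard 0.94 [223.0, 148.9, 256.8, 197.2] 1343 [0.613 0.023 0.189] [ 0.508 -0.041 -0.001] [0.717 0.088 0.222]
top guard_handle 0.65 [216.6, 147.8, 260.0, 194.2] 1368 [0.613 0.023 0.188] [ 0.508 -0.041 -0.002] [0.72  0.104 0.222]
top latch_tab 0.23 [224.0, 149.0, 258.7, 196.6] 1326 [0.613 0.022 0.189] [ 0.508 -0.041  0.024] [0.683 0.088 0.222]
top pestle_arm 0.76 [172.9, 177.5, 243.2, 185.9] 438 [0.572 0.166 0.111] [0.55  0.001 0.053] [0.59  0.26  0.125]
top pestle_arm 0.38 [286.4, 196.8, 293.8, 207.1] 65 [ 0.49  -0.157  0.044] [ 0.475 -0.173  0.035] [ 0.505 -0.142  0.069]
0.65
```

```bash
ls pics
```

```text
sc1.png
scene0.npz
scene0.png
sceneP.npy
scene_guard_0.65.npy
scene_guard_handle_0.93.npy
scene_latch_tab_0.71.npy
scene_mill_0.95.npy
scene_mortar_0.56.npy
scene_mortar_0.95.npy
scene_pestle_arm_0.73.npy
tc1.png
top0.npz
top0.png
topP.npy
top_guard_0.94.npy
top_guard_handle_0.65.npy
top_latch_tab_0.23.npy
top_mill_0.65.npy
top_pestle_arm_0.38.npy
top_pestle_arm_0.76.npy
```

View pics/sc1.png

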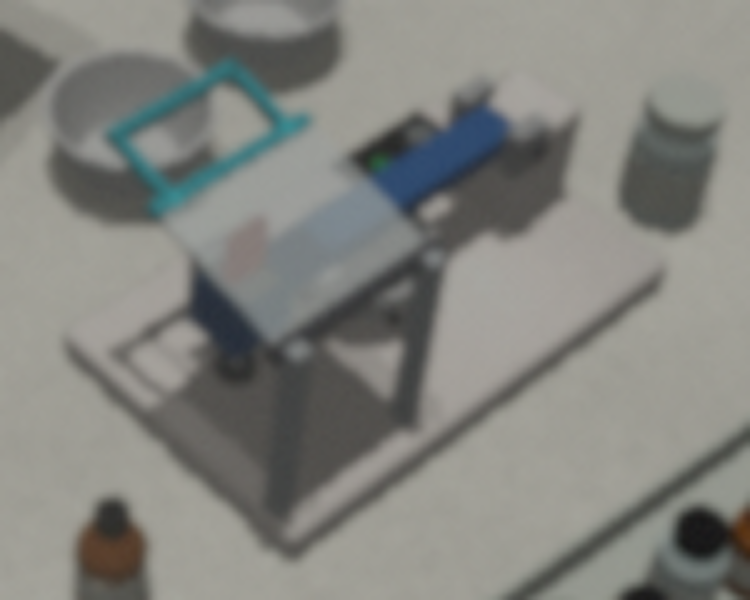

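View pics/tc1.png

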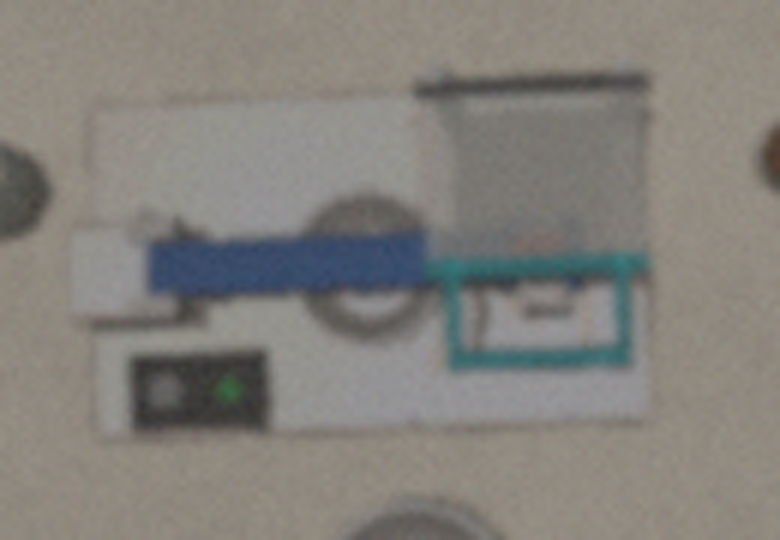

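```bash
cat > fit.py <<'E'
from h import *
def teal(p):
    hsv=cv2.cvtColor(p,cv2.COLOR_BGR2HSV);return (hsv[...,0]>80)&(hsv[...,0]<100)&(hsv[...,1]>110)
if __name__=='__main__':
    for n in('scene','top'):
        f=np.load(f'pics/{n}0.npz');P=np.load(f'pics/{n}P.npy')
        x,y,z=P[...,0],P[...,1],P[...,2]
        m=(abs(z-.025)<.007)&(f['d']>0)&(x>.42)&(x<.75)&(y>-.12)&(y<.35)
        m=cv2.morphologyEx(m.astype(np.uint8),cv2.MORPH_OPEN,np.ones((3,3)))
        k,l,st,_=cv2.connectedComponentsWithStats(m);
        for j in np.argsort(-st[1:,4])[:2]+1:
            r=cv2.minAreaRect((P[l==j][:,:2]*1000).astype(np.float32));print(n,st[j,4],r,cv2.boxPoints(r).round(0).tolist())
        g=teal(f['p'])&(f['d']>0)&(x>.4)&(x<.7)&(y>-.1)&(y<.2)
        Q=P[g];print('teal',g.sum(),np.percentile(Q,[5,50,95],axis=0).round(3).tolist())
        b=cv2.inRange(cv2.cvtColor(f['p'],cv2.COLOR_BGR2HSV),(100,110,40),(125,255,255))>0
        b&=(abs(x-.57)<.08)&(y>-.1)&(y<.35)&(z>.09)&(z<.14)
        Q=P[b];l=cv2.fitLine(Q[:,:2].astype(np.float32),2,0,.01,.01).ravel();print('blue',b.sum(),l,np.percentile(Q,[2,50,98],axis=0).round(3).tolist())
E
python3 fit.py
```

```text
scene 3061 ((588.2592163085938, 135.26332092285156), (221.05435180664062, 362.1909484863281), 3.5381102561950684) [[467.0, 309.0], [489.0, -52.0], [710.0, -39.0], [687.0, 323.0]]
scene 57 ((485.7432861328125, 234.55638122558594), (54.855037689208984, 26.901784896850586), 89.92362976074219) [[472.0, 207.0], [499.0, 207.0], [499.0, 262.0], [472.0, 262.0]]
teal 152 [[0.515, -0.033, 0.199], [0.552, 0.005, 0.207], [0.572, 0.067, 0.217]]
blue 213 [ 0.06481031 -0.9978976   0.5774063   0.19612111] [[0.561, 0.149, 0.104], [0.578, 0.195, 0.111], [0.592, 0.247, 0.114]]
top 1330 ((523.101806640625, 130.191162109375), (90.75820922851562, 355.7795715332031), 3.344738245010376) [[467.0, 305.0], [488.0, -50.0], [579.0, -45.0], [558.0, 310.0]]
top 1050 ((647.4586791992188, 209.5164794921875), (93.02176666259766, 215.6920166015625), 3.1607203483581543) [[595.0, 315.0], [607.0, 99.0], [700.0, 104.0], [688.0, 320.0]]
teal 74 [[0.515, -0.029, 0.197], [0.566, 0.025, 0.203], [0.571, 0.076, 0.218]]
blue 257 [ 0.05560767 -0.9984527   0.57507807  0.17022175] [[0.562, 0.096, 0.105], [0.575, 0.168, 0.111], [0.589, 0.248, 0.117]]
```

Mill pose is about (0.5785, 0.130) with yaw 3.5°, and the guard is at about 0.25 rad. The bar is at about (0.515, 0.016, 0.211). First I turn the tool so the jaws open along the mill's x, and raise it.

Call:
servo_tool:
  increments:
    - [0,[0,0,-20],-10]
    - [0,[0,0,-20],-10]
    - [0,[0,0,-20],-10]
    - [0,[0,0,-20],-10]
    - [0.3,[0,0,-10],-10]

```text
time_s: 1.27
position: [0.2697, -0.5643, 0.314]
tcp_rot: [[0.244, 0.97, 0.001], [0.97, -0.244, -0.002], [-0.002, 0.001, -1.0]]
force: [0.6, 0.5, 0.6]
opening: 0.95
```

Call:
servo_tool:
  increments:
    - [0.54,[0,0,0],-10]
    - [0.54,[0,0,0],-8]
    - [0.54,[0,0,0],0]

```text
time_s: 1.65
position: [0.2695, -0.5638, 0.3126]
tcp_rot: [[-0.06, 0.998, 0.0], [0.998, 0.06, -0.0], [-0.0, 0.0, -1.0]]
force: [-0.7, 0.1, -0.1]
opening: 0.63
```

```bash
cat > st.py <<'E'
from h import *
import sys
o=np.array([.5785,.1297,0]);a=np.radians(3.5);M=np.array([[np.cos(a),-np.sin(a),0],[np.sin(a),np.cos(a),0],[0,0,1]])
def st():
    s=bot.read_state();R=s['tcp_rot'];g=s['position']+R[:,2]*bot.hold_point_z
    print('t',round(s['time_s'],2),'grasp mill mm',((g-o)@M*1000).round(1),'tool y yaw in mill',np.degrees(np.arctan2(R[1,1],R[0,1])).round(2)-3.5,'F mill',(s['force']@M).round(1),'open mm',round(s['opening']*87,1),'j',np.round(s['joint_positions'],0))
    return s,g,R
if __name__=='__main__':
    s,g,R=st()
    if len(sys.argv)>1:
        T=o+M@(np.float64(sys.argv[1:4])/1000);print('tool shift mm',((T-g)@R*1000).round(1))
E
python3 -c "from rig import bot;print(bot.hold_point_z)"; python3 st.py -70 -110 270
```

```text
-0.0187
t 1.65 grasp mill mm [-350.8 -673.4  331.3] tool y yaw in mill -0.06000000000000005 F mill [-0.7  0.2 -0.1] open mm 54.8 j [-75.  25.  76.   0.  79. -78.]
tool shift mm [563.6 280.2  61.3]
```

Call:
servo_tool:
  increments:
    - [0.54,[40,20,0],0]
    - [0.54,[46,23,0],0]
    - [0.54,[46,23,0],0]
    - [0.54,[46,23,0],0]
    - [0.54,[46,23,0],0]

```text
time_s: 2.28
position: [0.368, -0.3319, 0.3127]
tcp_rot: [[-0.059, 0.998, 0.001], [0.998, 0.059, -0.0], [-0.0, 0.001, -1.0]]
force: [0.1, 0.0, -0.1]
opening: 0.459
```

Call:
servo_tool:
  increments:
    - [0.54,[46,23,0],0]
    - [0.54,[46,23,0],0]
    - [0.54,[46,23,0],0]
    - [0.54,[46,23,0],0]
    - [0.54,[46,23,0],0]

```text
time_s: 2.9
position: [0.4686, -0.0952, 0.3128]
tcp_rot: [[-0.059, 0.998, 0.001], [0.998, 0.059, -0.0], [-0.0, 0.001, -1.0]]
force: [0.7, 0.2, -0.4]
opening: 0.46
```

Call:
servo_tool:
  increments:
    - [0.54,[46,23,0],0]
    - [0.54,[40,17,20],0]
    - [0.54,[24,10,20],0]
    - [0.54,[0,0,0],0]
    - [0.54,[0,0,0],0]

```text
time_s: 3.52
position: [0.5114, 0.0156, 0.273]
tcp_rot: [[-0.061, 0.998, 0.001], [0.998, 0.061, -0.001], [-0.001, 0.001, -1.0]]
force: [0.5, -0.2, -0.9]
opening: 0.461
```

```bash
python3 st.py -70 -110 211; python3 - <<'E'
from h import *
for n in('scene','top'):
    p,d=bot.capture(n);cv2.imwrite(f'pics/{n}1.png',p[120:300,150:400] if n=='scene' else p[100:280,120:370]);np.savez(f'pics/{n}1.npz',p=p,d=d)
a=[cv2.resize(cv2.imread(f'pics/{n}1.png'),None,fx=1.6*2,fy=1.6*2,interpolation=2)[:576,:800] for n in('scene','top')]
cv2.imwrite('pics/s1.png',a[0]);cv2.imwrite('pics/t1.png',a[1])
E
```

```text
t 3.52 grasp mill mm [ -74.  -109.8  291.7] tool y yaw in mill -0.020000000000000018 F mill [ 0.5 -0.3 -0.9] open mm 40.1 j [-11.  18.  95.  -0.  67. -14.]
tool shift mm [-0.1  4.  80.7]
```

View pics/s1.png

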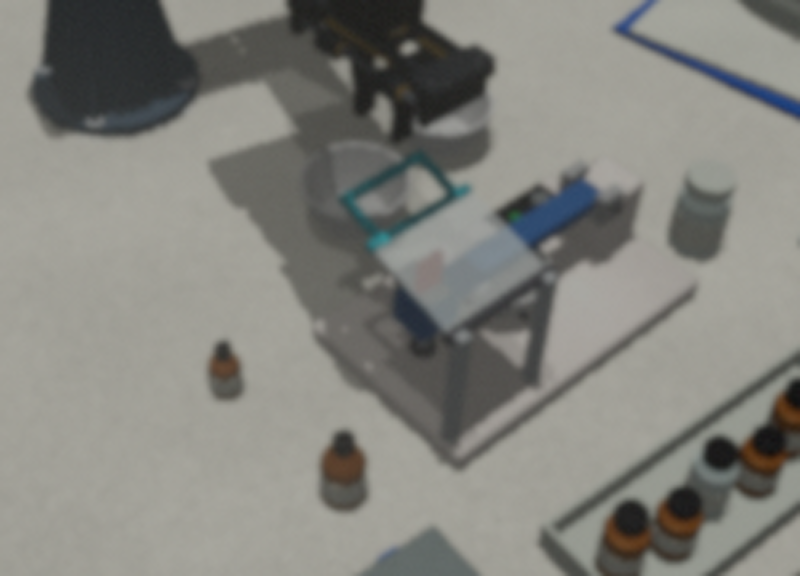

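View pics/t1.png

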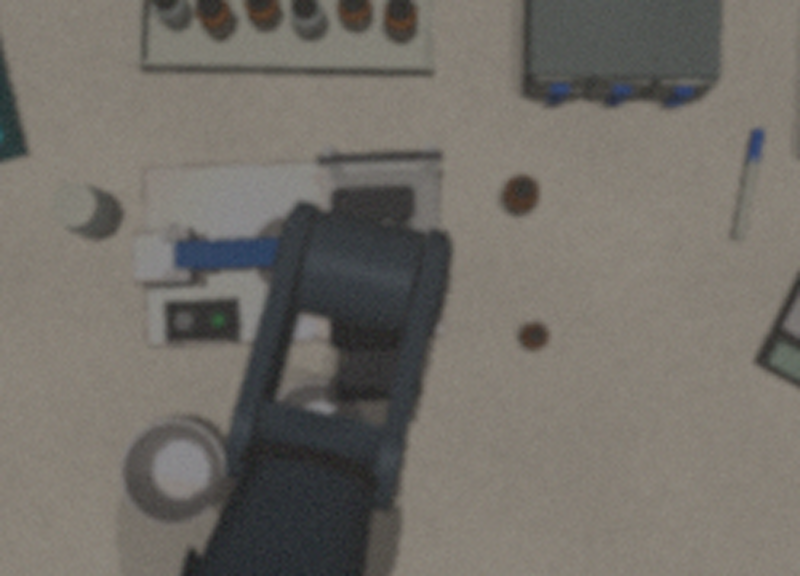

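Both views show the gripper above and in front of the guard, with everything still in place. The scene view has the bar at about (385,180). Now I descend on it.

Call:
servo_tool:
  increments:
    - [0.54,[0,2,25],0]
    - [0.54,[0,2,25],0]
    - [0.54,[0,0,20],0]
    - [0.54,[0,0,10],0]
    - [0.54,[0,0,0],0]

```text
time_s: 4.25
position: [0.5151, 0.0158, 0.1926]
tcp_rot: [[-0.061, 0.998, -0.0], [0.998, 0.061, 0.0], [0.0, -0.0, -1.0]]
force: [-0.9, -0.1, -1.0]
opening: 0.463
```

```bash
python3 st.py -70 -110 211; python3 - <<'E'
from h import *
p,d=bot.capture('scene');cv2.imwrite('pics/s2.png',cv2.resize(p[110:240,210:350],None,fx=4.5,fy=4.5,interpolation=2))
E
```

```text
t 4.25 grasp mill mm [ -70.3 -109.8  211.3] tool y yaw in mill -0.029999999999999805 F mill [-0.9 -0.  -1. ] open mm 40.3 j [-11.  24. 100.  -0.  56. -14.]
tool shift mm [-0.2  0.3  0.3]
```

View pics/s2.png

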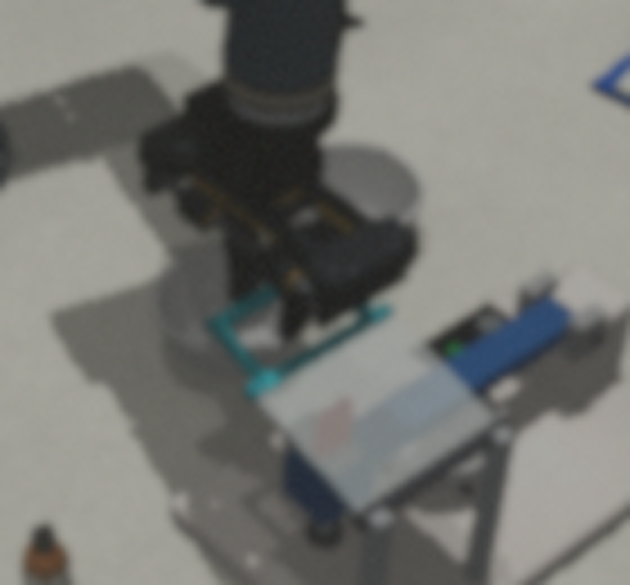

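The fingers straddle the bar: the inner finger is in the gap at about (290,320) and the bar is at about (250,305). I close on it.

Call:
servo_tool:
  increments:
    - [1,[0,0,0],0]
    - [1,[0,0,0],0]
    - [1,[0,0,0],0]
    - [1,[0,0,0],0]
    - [1,[0,0,0],0]

```text
time_s: 4.92
position: [0.5144, 0.0164, 0.1925]
tcp_rot: [[-0.062, 0.998, -0.002], [0.998, 0.062, -0.0], [0.0, -0.002, -1.0]]
force: [-2.2, -0.5, 2.2]
opening: 0.126
```

```bash
python3 st.py; python3 - <<'E'
import numpy as np
pz=[(90-165*np.cos(t),170+165*np.sin(t)) for t in np.linspace(.25,1.72,16)]
print(np.diff(pz,axis=0).round(1).tolist(),pz[0],pz[-1])
E
```

```text
t 4.92 grasp mill mm [ -70.9 -109.1  211.2] tool y yaw in mill 0.06000000000000005 F mill [-2.2 -0.4  2.2] open mm 10.9 j [-11.  24. 100.  -0.  56. -14.]
[[4.8, 15.4], [6.2, 14.9], [7.7, 14.2], [9.0, 13.4], [10.3, 12.5], [11.5, 11.4], [12.5, 10.2], [13.5, 8.9], [14.3, 7.6], [15.0, 6.1], [15.5, 4.6], [15.9, 3.1], [16.1, 1.5], [16.2, -0.0], [16.1, -1.6]] (np.float64(-69.87054958225639), np.float64(210.8216532769963)) (np.float64(114.527365544775), np.float64(333.1668113907757))
```

Call:
servo_tool:
  increments:
    - [1,[0,5,-15],0]
    - [1,[0,6,-15],0]
    - [1,[0,8,-14],0]
    - [1,[0,9,-13.5],0]
    - [1,[0,10.5,-12.5],0]

```text
time_s: 5.55
position: [0.5482, 0.0184, 0.2615]
tcp_rot: [[-0.062, 0.998, -0.014], [0.998, 0.062, -0.001], [-0.0, -0.014, -1.0]]
force: [-9.9, -2.6, 2.9]
opening: 0.127
```

```bash
python3 st.py
```

```text
t 5.55 grasp mill mm [ -36.7 -109.2  280.2] tool y yaw in mill 0.08000000000000007 F mill [-10.   -2.    2.9] open mm 11.1 j [-10.  22.  90.  -0.  69. -13.]
```

Call:
servo_tool:
  increments:
    - [1,[0,10.5,-14],0]
    - [1,[0,12,-12],0]
    - [1,[0,13,-10],0]
    - [1,[0,14.5,-8],0]
    - [1,[0,15,-6],0]

```text
time_s: 6.18
position: [0.6163, 0.0224, 0.3126]
tcp_rot: [[-0.062, 0.998, -0.007], [0.998, 0.062, -0.001], [-0.001, -0.007, -1.0]]
force: [-6.0, -2.5, 3.9]
opening: 0.127
```

```bash
python3 st.py
```

```text
t 6.17 grasp mill mm [  31.3 -109.4  331.3] tool y yaw in mill 0.040000000000000036 F mill [-6.1 -2.1  3.9] open mm 11.0 j [ -8.  25.  77.  -0.  79. -12.]
```

Call:
servo_tool:
  increments:
    - [1,[0,15,-5.5],0]
    - [1,[0,16,-3.5],0]
    - [1,[0,16,-2],0]
    - [1,[0,16,0],0]
    - [1,[0,12,1],0]

```text
time_s: 6.8
position: [0.693, 0.0268, 0.3224]
tcp_rot: [[-0.061, 0.998, -0.002], [0.998, 0.061, -0.001], [-0.001, -0.002, -1.0]]
force: [-2.7, -2.5, 0.9]
opening: 0.129
```

Call:
servo_tool:
  increments:
    - [1,[0,0,0],0]
    - [1,[0,0,0],0]

```text
time_s: 7.05
position: [0.6938, 0.0269, 0.3223]
tcp_rot: [[-0.061, 0.998, 0.001], [0.998, 0.062, -0.001], [-0.001, 0.001, -1.0]]
force: [1.6, -3.5, -0.1]
opening: 0.13
```

```bash
python3 st.py;  python3 - <<'E'
from h import *
p,d=bot.capture('scene');cv2.imwrite('pics/s3.png',cv2.resize(p[90:270,210:380],None,fx=3.3,fy=3.3,interpolation=2))
E
```

```text
t 7.05 grasp mill mm [ 108.8 -109.7  341. ] tool y yaw in mill 0.029999999999999805 F mill [ 1.4 -3.5 -0.1] open mm 11.3 j [ -7.  31.  64.  -0.  85. -10.]
```

View pics/s3.png

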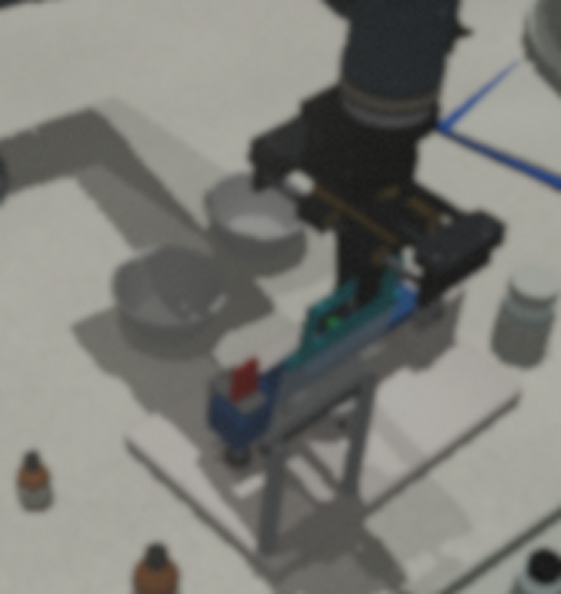

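The guard now stands about upright, with its bar still in the fingers at about (345,290), and the red tab is exposed at about (243,380). I release it and rise.

Call:
servo_tool:
  increments:
    - [0.54,[0,0,0],0]
    - [0.54,[0,0,0],0]
    - [0.54,[0,0,0],0]
    - [0.54,[0,0,-15],0]
    - [0.54,[0,0,-30],0]

```text
time_s: 7.72
position: [0.6927, 0.0277, 0.3674]
tcp_rot: [[-0.062, 0.998, -0.003], [0.998, 0.062, 0.001], [0.001, -0.003, -1.0]]
force: [0.5, 1.0, -0.2]
opening: 0.456
```

Call:
servo_tool:
  increments:
    - [0.3,[0,0,-30],0]
    - [0,[0,-40,0],0]
    - [0,[0,-50,0],0]
    - [0,[0,-55,0],0]
    - [0,[0,-55,0],0]

```text
time_s: 8.35
position: [0.4923, 0.0151, 0.3989]
tcp_rot: [[-0.062, 0.998, 0.002], [0.998, 0.062, -0.0], [-0.0, 0.002, -1.0]]
force: [-1.0, -0.5, 0.2]
opening: 0.938
```

```bash
python3 st.py;  python3 - <<'E'
from h import *
from fit import teal
from st import o,M
for n in('scene','top'):
    p,d=bot.capture(n);np.savez(f'pics/{n}4.npz',p=p,d=d)
    P=(cloud(n,d)-o)@M*1000
    m=teal(p)&(d>0)&(abs(P[...,0])<200)&(abs(P[...,1])<200)&(P[...,2]>150)
    Q=P[m];print(n,m.sum(),np.percentile(Q,[5,25,50,75,95],axis=0).round(0).tolist())
    if n=='scene':
        cv2.imwrite('pics/s4.png',cv2.resize(p[90:270,210:380],None,fx=3.3,fy=3.3,interpolation=2))
        hsv=cv2.cvtColor(p,cv2.COLOR_BGR2HSV);r=((hsv[...,0]<8)|(hsv[...,0]>172))&(hsv[...,1]>120)&(abs(P[...,0])<40)&(abs(P[...,1]+110)<40)&(P[...,2]>110)
        Q=P[r];print('red',r.sum(),np.percentile(Q,[2,50,98],axis=0).round(1).tolist(),np.argwhere(r).mean(0))
    else: cv2.imwrite('pics/t4.png',cv2.resize(p[120:220,150:290],None,fx=5,fy=5,interpolation=2))
E
```

```text
t 8.35 grasp mill mm [ -93.1 -109.1  417.6] tool y yaw in mill 0.06000000000000005 F mill [-1.  -0.4  0.2] open mm 81.6 j [-11.  10.  85.   0.  85. -15.]
scene 217 [[100.0, -163.0, 280.0], [104.0, -138.0, 285.0], [106.0, -114.0, 287.0], [112.0, -87.0, 337.0], [114.0, -60.0, 340.0]]
red 45 [[-0.2, -124.2, 126.4], [3.3, -113.0, 144.3], [5.3, -103.1, 159.9]] [204.57777778 283.51111111]
top 58 [[100.0, -148.0, 284.0], [102.0, -132.0, 288.0], [107.0, -114.0, 339.0], [109.0, -93.0, 341.0], [110.0, -66.0, 343.0]]
```

View pics/s4.png

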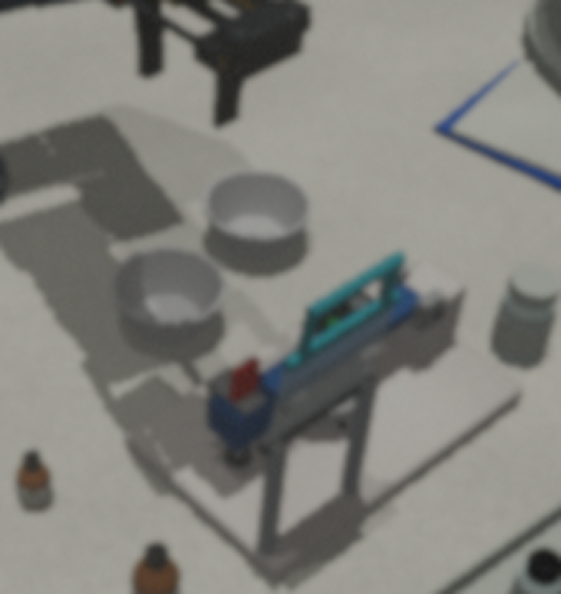

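View pics/t4.png

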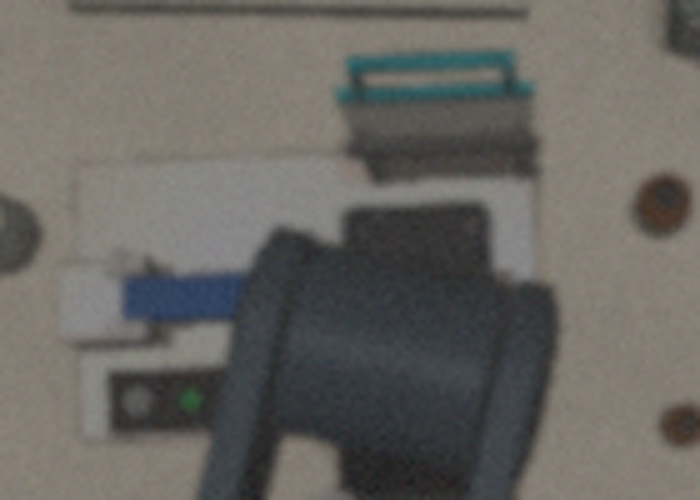

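The guard is at about 1.68 rad and stays put. The red tab is at mill (0,-112), with its top at about 159 mm. I'll descend with the tool 16 mm in front of the tab, which keeps the gripper body clear of the guard. Closing will then draw the latch out.

Call:
servo_tool:
  increments:
    - [0,[-2,27,40],0]
    - [0,[0,25,50],0]
    - [0,[0,25,50],0]
    - [0,[0,0,50],0]
    - [0,[0,0,40],0]

```text
time_s: 9.07
position: [0.5722, 0.0179, 0.1662]
tcp_rot: [[-0.062, 0.998, 0.001], [0.998, 0.062, 0.0], [0.0, 0.001, -1.0]]
force: [0.0, -1.0, -0.5]
opening: 1.0
```

```bash
python3 st.py -16 -111 144;  python3 - <<'E'
from h import *
p,d=bot.capture('scene');cv2.imwrite('pics/s5.png',cv2.resize(p[90:270,210:380],None,fx=3.3,fy=3.3,interpolation=2))
E
```

```text
t 9.07 grasp mill mm [ -13.1 -111.2  184.9] tool y yaw in mill 0.04999999999999982 F mill [-0.  -1.  -0.5] open mm 87.0 j [ -9.  30.  93.   0.  57. -13.]
tool shift mm [ 0.2 -2.9 40.9]
```

View pics/s5.png

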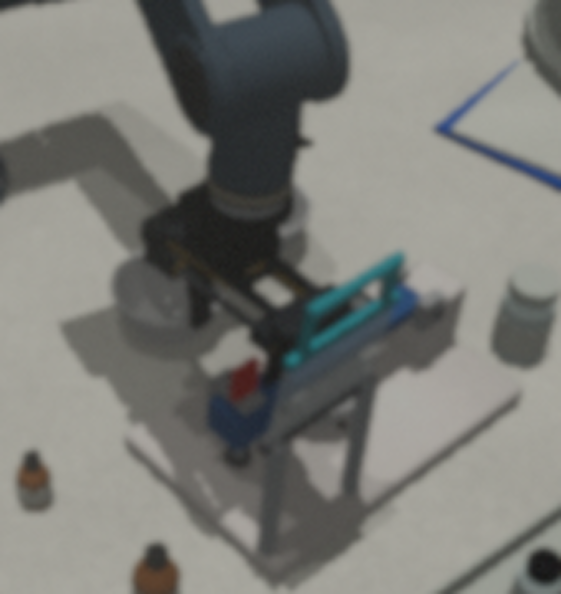

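The rear finger at (275,360) and the front finger at (200,310) are on either side of the tab at (243,380), and the body is clear of the guard. I go down the last 40 mm.

Call:
servo_tool:
  increments:
    - [0,[0,-3,15],0]
    - [0,[0,0,15],0]
    - [0,[0,0,10],0]
    - [0,[0,0,0],0]

```text
time_s: 9.62
position: [0.5677, 0.0177, 0.1273]
tcp_rot: [[-0.062, 0.998, -0.0], [0.998, 0.062, 0.0], [0.0, -0.0, -1.0]]
force: [-0.1, 0.4, 0.0]
opening: 0.999
```

```bash
python3 st.py -16 -111 144
```

```text
t 9.62 grasp mill mm [ -17.6 -111.2  146. ] tool y yaw in mill 0.040000000000000036 F mill [-0.1  0.4  0. ] open mm 87.0 j [ -9.  33.  95.   0.  51. -13.]
tool shift mm [0.2 1.6 2. ]
```

Call:
servo_tool:
  increments:
    - [1,[0,0,0],0]
    - [1,[0,0,0],0]
    - [1,[0,0,0],0]
    - [1,[0,0,0],0]
    - [1,[0,0,0],0]

```text
time_s: 10.25
position: [0.5677, 0.0176, 0.1276]
tcp_rot: [[-0.062, 0.998, 0.0], [0.998, 0.062, -0.0], [-0.0, 0.0, -1.0]]
force: [0.2, 0.3, -0.6]
opening: 0.512
```

Call:
servo_tool:
  increments:
    - [1,[0,0,0],0]
    - [1,[0,0,0],0]
    - [1,[0,0,0],0]
    - [1,[0,0,0],0]

```text
time_s: 10.75
position: [0.5716, 0.0178, 0.128]
tcp_rot: [[-0.061, 0.998, 0.009], [0.998, 0.061, 0.0], [-0.0, 0.009, -1.0]]
force: [8.9, 1.7, -4.2]
opening: 0.113
```

```bash
python3 st.py -16 -111 144;  python3 - <<'E'
from h import *
p,d=bot.capture('scene');cv2.imwrite('pics/s6.png',cv2.resize(p[90:270,210:380],None,fx=3.3,fy=3.3,interpolation=2))
E
```

```text
t 10.75 grasp mill mm [ -13.9 -111.3  146.7] tool y yaw in mill -0.009999999999999787 F mill [ 9.   1.2 -4.2] open mm 9.9 j [ -9.  33.  95.   0.  51. -13.]
tool shift mm [ 0.3 -2.1  2.7]
```

View pics/s6.png

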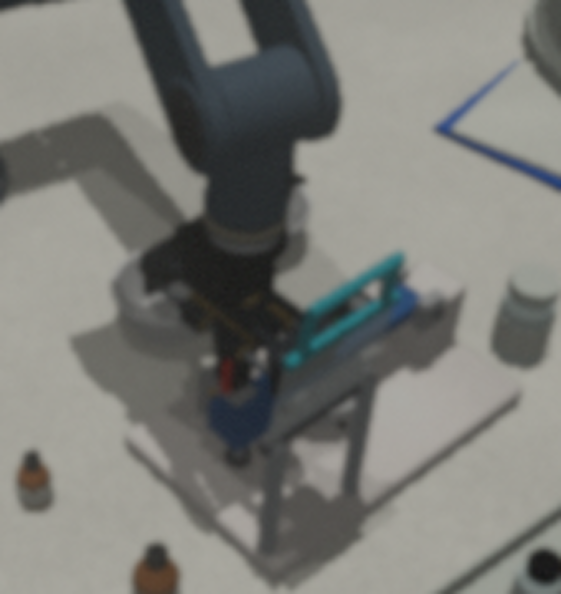

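The tab is held (opening 9.9 mm) and the latch is already out about 13 mm. I pull further.

Call:
servo_tool:
  increments:
    - [1,[0,-3,0],0]
    - [1,[0,-3,0],0]
    - [1,[0,-3,0],0]
    - [1,[0,-1,0],0]
    - [1,[0,0,0],0]

```text
time_s: 11.42
position: [0.5626, 0.0172, 0.1283]
tcp_rot: [[-0.061, 0.998, 0.011], [0.998, 0.061, 0.0], [-0.0, 0.011, -1.0]]
force: [8.6, 2.8, -4.1]
opening: 0.11
```

```bash
python3 st.py
```

```text
t 11.43 grasp mill mm [ -22.9 -111.3  147. ] tool y yaw in mill -0.029999999999999805 F mill [ 8.8  2.3 -4.1] open mm 9.6 j [-10.  33.  97.   0.  50. -13.]
```

Call:
servo_tool:
  increments:
    - [1,[0,-2,0],0]
    - [1,[0,-2,0],0]
    - [1,[0,0,0],0]

```text
time_s: 11.8
position: [0.5603, 0.0171, 0.1287]
tcp_rot: [[-0.06, 0.998, 0.015], [0.998, 0.06, 0.0], [-0.0, 0.015, -1.0]]
force: [10.3, 4.0, -4.7]
opening: 0.115
```

```bash
python3 st.py; python3 - <<'E'
import numpy as np
al=np.linspace(0,.47,16);y=-240*np.cos(al)+46*np.sin(al);z=240*np.sin(al)+46*np.cos(al)
print(np.diff(y).round(1),np.diff(z).round(1))
E
```

```text
t 11.8 grasp mill mm [ -25.3 -111.3  147.4] tool y yaw in mill -0.04999999999999982 F mill [10.5  3.4 -4.7] open mm 10.0 j [-10.  32.  97.   0.  50. -13.]
[1.6 1.8 2.  2.3 2.5 2.7 2.9 3.2 3.4 3.6 3.8 4.  4.2 4.4 4.6] [7.5 7.4 7.4 7.3 7.2 7.2 7.1 7.  6.9 6.8 6.7 6.5 6.4 6.3 6.1]
```

The force is about 10.5 N at 25 mm out, so the latch is about at its stop. I start lifting gently along the arm's arc.

Call:
servo_tool:
  increments:
    - [1,[1,0,-4],0]
    - [1,[1,0,-4],0]
    - [1,[1,0,-4],0]
    - [1,[1,0,-4],0]
    - [1,[1.5,0,-5],0]

```text
time_s: 12.42
position: [0.5601, 0.0212, 0.1497]
tcp_rot: [[-0.061, 0.998, 0.015], [0.998, 0.061, -0.002], [-0.003, 0.014, -1.0]]
force: [11.1, 0.3, -5.5]
opening: 0.114
```

```bash
python3 st.py; python3 - <<'E'
from h import *
p,d=bot.capture('scene');cv2.imwrite('pics/s7.png',cv2.resize(p[90:270,210:380],None,fx=3.3,fy=3.3,interpolation=2))
E
```

```text
t 12.43 grasp mill mm [ -25.3 -107.1  168.4] tool y yaw in mill 0.020000000000000018 F mill [11.1 -0.4 -5.5] open mm 9.9 j [ -9.  31.  96.   0.  52. -13.]
```

View pics/s7.png

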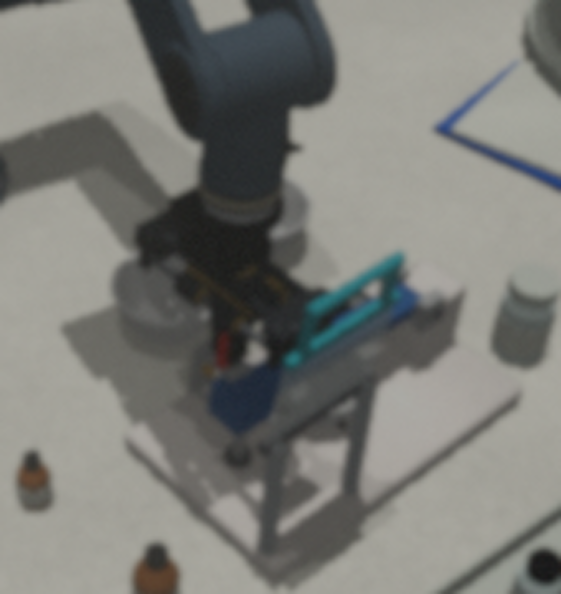

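The blue arm is clear of the ball, which now shows separately at (237,455). I carry on up.

Call:
servo_tool:
  increments:
    - [1,[2,0,-7.4],0]
    - [1,[2.3,0,-7.3],0]
    - [1,[2.5,0,-7.2],0]
    - [1,[2.7,0,-7.2],0]
    - [1,[2.9,0,-7.1],0]

```text
time_s: 13.1
position: [0.5593, 0.0335, 0.1862]
tcp_rot: [[-0.061, 0.998, 0.015], [0.998, 0.061, -0.002], [-0.003, 0.015, -1.0]]
force: [11.7, -0.5, -5.4]
opening: 0.113
```

```bash
python3 st.py
```

```text
t 13.1 grasp mill mm [-25.3 -94.8 204.9] tool y yaw in mill 0.029999999999999805 F mill [11.7 -1.2 -5.4] open mm 9.8 j [ -8.  28.  94.  -0.  57. -12.]
```

Call:
servo_tool:
  increments:
    - [1,[3.2,0,-7],0]
    - [1,[3.4,0,-7],0]
    - [1,[3.6,0,-7],0]
    - [1,[3.8,0,-7],0]
    - [1,[4,0,-7],0]

```text
time_s: 13.72
position: [0.5582, 0.0516, 0.2211]
tcp_rot: [[-0.061, 0.998, 0.015], [0.998, 0.061, -0.002], [-0.003, 0.015, -1.0]]
force: [12.6, -0.3, -6.2]
opening: 0.112
```

```bash
python3 st.py
```

```text
t 13.72 grasp mill mm [-25.3 -76.6 239.8] tool y yaw in mill 0.020000000000000018 F mill [12.5 -1.  -6.2] open mm 9.7 j [ -6.  25.  92.  -0.  62. -10.]
```

Call:
servo_tool:
  increments:
    - [1,[4.2,0,-6.5],0]
    - [1,[4.5,0,-6.3],0]
    - [1,[2,0,-3],0]
    - [1,[0,0,0],0]
    - [1,[0,0,0],0]

```text
time_s: 14.35
position: [0.5576, 0.0623, 0.2369]
tcp_rot: [[-0.062, 0.998, 0.016], [0.998, 0.062, -0.002], [-0.003, 0.015, -1.0]]
force: [12.4, -0.4, -4.7]
opening: 0.113
```

Call:
servo_tool:
  increments:
    - [1,[0,0,0],0]
    - [1,[0,0,0],0]
    - [1,[0,0,0],0]
    - [1,[0,0,0],0]

```text
time_s: 14.85
position: [0.5575, 0.0623, 0.2368]
tcp_rot: [[-0.062, 0.998, 0.015], [0.998, 0.062, -0.002], [-0.003, 0.015, -1.0]]
force: [12.1, 0.1, -4.8]
opening: 0.111
```

```bash
python3 st.py; python3 - <<'E'
from h import *
from fit import teal
from st import o,M
for n in('scene','top'):
    p,d=bot.capture(n);P=(cloud(n,d)-o)@M*1000
    m=teal(p)&(d>0)&(abs(P[...,0]-100)<60)&(abs(P[...,1]+110)<90)&(P[...,2]>200)
    print(n,m.sum(),np.percentile(P[m],[5,50,95],axis=0).round(0).tolist())
    b=(cv2.inRange(cv2.cvtColor(p,cv2.COLOR_BGR2HSV),(100,110,40),(125,255,255))>0)&(abs(P[...,0])<30)&(P[...,1]<110)&(P[...,1]>-160)&(P[...,2]>105)
    if b.sum()>10:
        l=cv2.fitLine(P[b][:,1:].astype(np.float32),2,0,.01,.01).ravel();print('arm slope',np.arctan(l[1]/l[0]),b.sum())
    cv2.imwrite(f'pics/{n}8.png',cv2.resize(p[90:270,200:380] if n=='scene' else p[100:260,140:310],None,fx=3.3,fy=3.3,interpolation=2))
E
python3 st.py
```

```text
t 14.85 grasp mill mm [-25.3 -65.9 255.5] tool y yaw in mill 0.029999999999999805 F mill [12.1 -0.7 -4.8] open mm 9.6 j [-5. 24. 91. -0. 64. -9.]
scene 292 [[100.0, -161.0, 281.0], [106.0, -115.0, 303.0], [114.0, -61.0, 340.0]]
arm slope -0.41071853 230
top 67 [[101.0, -152.0, 284.0], [107.0, -114.0, 340.0], [110.0, -68.0, 344.0]]
arm slope -0.5262483 21
t 14.95 grasp mill mm [-25.3 -66.  255.5] tool y yaw in mill 0.029999999999999805 F mill [12.4 -0.9 -5.1] open mm 9.6 j [-5. 24. 91. -0. 64. -9.]
```

View pics/scene8.png

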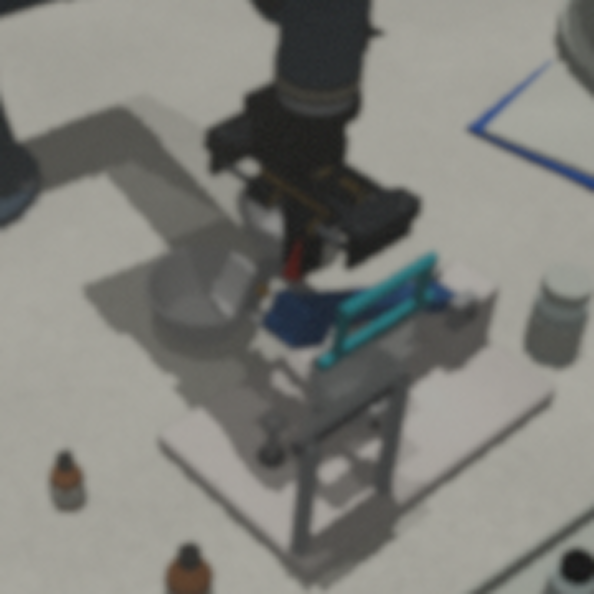

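View pics/top8.png

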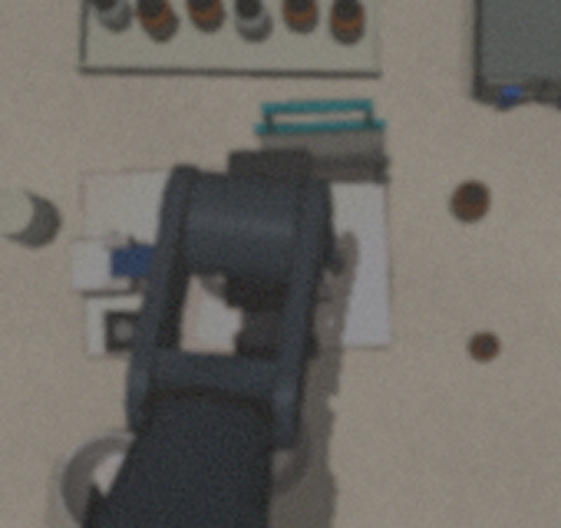

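The arm is held at about 0.45–0.5 rad, the ball is bare at (270,455), the guard is upright and the tab is gripped. The pose is steady, so I hand in.

```bash
python3 -c "
from rig import bot
print(bot.hand_in())"; python3 st.py
```

```text
the job is handed in; nothing more can be done
None
the job is handed in; nothing more can be done
```

I opened the guard, pulled the latch out and lifted the pestle arm off the ball, then handed the job in at about 15 s. `hand_in` gives no verdict.

- **Guard:** I pinched the teal bar and swung the guard up. After release, and again at the end, the cameras put it at about 1.68 rad (allowed 1.31 to 1.83).
- **Latch:** I closed on the red tab with the gripper 16 mm in front of it, to keep its body clear of the guard. Closing therefore drew the latch out about 13 mm. I then pulled to about 25 mm by the tool reading, with about 10 N resisting, so roughly at its stop. The arm was still down on the ball.
- **Pestle arm:** I lifted it along its arc. The angle works out at about 0.48 rad from the gripper position. The blue arm's slope reads 0.41 rad in the scene view and 0.53 in the top view, the latter from few pixels. All are well above the 0.30 rad at which the tip is 5 mm over the rim.
- **Grip:** The tab was still held at the end (opening 9.6 mm, about 12 N sideways on the tool). The gripper position had not changed over the last half second.

**Disagreements:** During the guard swing, and slightly during the lift, the path differed from the given radius by a few millimetres and up to 10 N of side force, likely calibration or slip in the pads.

**Not measured:** I did not see the pestle tip directly; its height follows from the arm angle. I did not measure the mortar or the bystanders afterwards. The bottles and jar looked unmoved; the balance and marker were outside the last pictures, and I never went near them.

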